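# Hold a stoppered glass cell in the photometer's light path

## Robot

A 6-joint arm with a two-finger parallel gripper is mounted at the origin on a cart in front of the work surface, level with it; the furniture and walls round the work are solid. World frame = base frame: x ahead of the robot, y to its left, z up, the work surface at z = 0. Lengths are in m, angles in rad, forces in N, time in s.
With the tool pointing down it reaches from about 0.375 to 0.925 m from the base axis. Payload 5.7 kg.
Tool frame: the origin (TCP) lies between the finger pads; the fingertips stand 25 mm ahead of it and the grasp point (between the pads) lies 6 mm ahead of it; z points along the fingers, y is the line along which they close (so a half turn about z gives the same grasp; the last joint's range is limited). The gripper opens to 85 mm and grips with 20 to 120 N. Pads are 22 mm wide; open, the fingers measure 114 mm over their backs; the gripper's body (76 mm by 85 mm) begins 54 mm behind the grasp point. The pads swing forward as they close: fully open they stand 13 mm farther back than shut.
Start: joints at [1.201, 0.359, 1.51, -0, 1.272, -0.115], TCP at [0.151, 0.581, 0.256] pointing down, gripper open.
Joint ranges: [-2.97, 2.97], [-1.01, 2.36], [0.21, 2.38], [-0.96, 4.11], [0.2, 2.71], [-2.98, 2.98]. Speed limits (rad/s): [2.39, 2.39, 3.14, 3.14, 3.14, 3.14].

## Interface

Orientations are given as a 3x3 rotation matrix whose columns are the frame's x, y, z axes.
In Python, from station import arm, vision, spotter gives the robot as it stands.
- The arm moves only by the shell command python3 -m jog 'ROWS' [FORCE]. ROWS is a JSON list of rows, 1 to 20 of them, each of 5 numbers: dx, dy, dz in m, then a turn about the tool's z in rad, then the finger opening in m; each row is the pose to reach, as a shift and turn from the pose commanded when the command began, along the tool's axes at that moment; what a row does not reach only later rows make up. A row lasts 1/10 s, in which the tool goes at most 0.05 m and 0.15 rad, less where a joint would pass 70% of its speed; a pose out of reach is approached as far as the arm can. The fingers move at their own pace and stop on an object; FORCE is the grip in N (left out, the last holds). Time passes only in rows, so rows that do not move let the fingers close. It prints the time, the measured TCP pose, the force, the opening and the grip force at its end.
- arm.get_obs(): the state, without advancing time (a new reading comes with each control period).
- vision.grab_frame(name): name is "scene" or "top"; returns a dict with "image" (400x640x3 uint8, red, green, blue), "fx", "fy", "cx", "cy" (pixels), "R" (3x3) and "t" (3): a world point X has camera coordinates R X + t. Camera axes: x right, y down, z forward; pixel columns grow to the right and rows downward; lengths in m; the calibration is good to about 2 mm. A picture is of the moment at which its call begins. There is no depth.
- arm.hand_in(): hands the job in; it is judged then, once.
Trained networks look in a picture, given as the dict that the camera call returned (one of the last four; its "shot" number tells which), for a name from the list of things; names that differ only in an ending like _2 or _b are one class to them, and where a whole thing is asked for, a point or a joint stands for the part that bears it (a point fixed in the world has none). Each returns a list of dicts, best first, with "p" (0 to 1); they miss things now and then, are a little off and sometimes report something else, mostly with a low value. They report only what shows in the picture. A call takes as long as a camera call. They do not tell look-alikes from the thing itself.
- spotter.find_in(picture, label): "box" ([left, top, right, bottom] in pixels, round what is visible of it).
- spotter.landmark_of(picture, label): "point" ([column, row] in pixels: a listed point, or the origin of a listed thing).
The state is a dict: "t": time; "joints": joint angles; "qvel": joint speeds; "joint_torque": joint torques, N m; "tool_pos": TCP position; "orientation": TCP orientation; "wrist_force": force on the tool from outside, world axes, zero at the start; "wrist_torque": the same for the moment, N m; "gripper_width": finger opening in m; "gripper_force": force on a finger pad.
Only numpy, scipy, OpenCV 4.12 (cv2) and the standard library are available. Lean on these libraries where they do the work, as an engineer would, in place of code of your own. Each camera call takes 0.05 s, during which the arm holds its last target. There are 200 camera calls.

## Task

Slide the lamp shutter of the open photometer fully open, then lift the stoppered glass cell out of the rack, gently and touching it with the fingers only on its frosted long sides, never on the clear end windows. Hold it upright in the light path, centred between the two lens barrels with the beam axis through the middle of both end windows, without knocking the optics; leave everything else where it stands, and finish still holding the cell there (do not put it down or let go).

Things in the scene. Friction and masses are not known exactly. Their poses are not given: they have to be found in the camera images.
- photometer: open-path photometer, fixed: rail 72 x 236 mm, 14 mm high, with two facing grey heads, tops 88 mm above the table, and an empty gap between them, open above and to +x and -x. Origin: underside centre. y is the beam direction (lamp head with fins and shutter at +y, detector head with brass socket at -y); x points away from the robot, z up
- beam_mid (a point): point on the beam axis midway between the two dark round lens barrels (34 mm diameter, faces at y = +33 and -33 mm from here, so the gap is 66 mm long), 60 mm above the table. Axes as the photometer's: the beam runs along y
- shutter (a joint): slide of the steel shutter blade on the lamp head, 48 mm from beam_mid towards +y: 0 closed, 0.024 m fully open (end stop). Opens along the photometer's +x, away from the robot; friction about 2 N, stays where it is left. Starts 0 to 5 mm open
- shutter_knob (a point): middle of the black shutter knob, an upright cylinder 14 mm in diameter and 22 mm tall (95 to 117 mm above the table, higher than all else on the photometer) on the blade; moves with it. Can be pinched from above or pushed along +x
- rack: white plastic cell rack, fixed: 44 (x) x 226 (y) x 24 mm high, on a dark foot plate 52 x 234 mm, 4 mm thick. Origin: underside centre. Three wells in a row along its y, at y = -70, 0 and +70 mm, each 22.5 x 47.5 mm, floor 8 mm above the table. A glass cell stands in each, long axis along the row; which well holds which cell varies
- cell: stoppered thin-walled glass cell 20 (x) x 45 (y) x 55 mm (z), about 90 g, with a fixed round white stopper on top (19 mm diameter, 73 mm tall in all). Long sides x = +-10 mm frosted: grip only these; short ends y = +-22.5 mm clear windows. Origin: underside centre; 39 mm stand free above the rack. Breaks at 90 N of finger force (both pads added): squeeze with 20 to 30 N
- cell_mid (a point): centre of the cell between its two windows, 27.5 mm above its underside; the point to bring onto beam_mid
- cell_window_a: clear end window of the stoppered cell at its y = -22.5 mm end, 16 mm wide, full height; not to be touched by the fingers. Origin at its lower edge
- cell_window_b: clear end window of the stoppered cell at its y = +22.5 mm end, 16 mm wide, full height; not to be touched by the fingers. Origin at its lower edge
- spare_1: empty cell of the same size with an open neck and no stopper (62 mm tall), in another well; stays there
- spare_2: second empty cell, same as spare_1; stays there
- vial_a: loose screw-cap vial, 25 mm diameter, 62 mm tall, right of the rack; stays
- vial_b: second loose vial of that size; stays
- tin: loose flat round tin, 66 mm diameter, 24 mm high, near the left front corner; stays
- tape: loose roll of tape, 74 mm diameter, 25 mm high, lying on the wooden case at the right; stays
Things that resemble listed ones, but are neither listed nor needed, are in the scene too. Leave any brown look-alike of the cell alone.

How it is judged:
On the way, in this order (a step that is already met when the one before it is completed fails the run):
1. the shutter is opened while the cell still stands in the rack (value of joint shutter above 0.02 m and distance of cell from where it was at the start of the episode below 0.008 m), for 0.2 s.
2. the stoppered cell is lifted clear of the rack, upright, in the fingers (z of cell in the frame of rack above 0.026 m and angle between cell's own z axis and vertical below 0.25 rad and contact force between the fingers and cell above 4 N and contact force between cell and rack below 0.2 N), for 0.2 s.
At the end, for the whole second after the job is handed in: The fingers hold the cell still, its middle on the beam midway between the barrels (within 5 mm sideways, 8 mm along it and in height), its long axis within 0.12 rad of the beam and upright within 0.12 rad, touching neither photometer nor rack; the shutter is at least 20 mm open (x of cell_mid in the frame of beam_mid between -0.005 and 0.005 m and y of cell_mid in the frame of beam_mid between -0.008 and 0.008 m and z of cell_mid in the frame of beam_mid between -0.008 and 0.008 m and angle between the y axis of cell and the y axis of photometer, either way round below 0.12 rad and angle between cell's own z axis and vertical below 0.12 rad and linear speed of cell below 0.02 m/s and angular speed of cell below 0.2 rad/s and contact force between the fingers and cell above 4 N and contact force between cell and photometer below 0.3 N and contact force between cell and rack below 0.3 N and value of joint shutter above 0.02 m); the arm keeps its last pose, push and grip.
It fails at once if the fingers touch a clear window of the cell (contact force between the fingers and cell_window_a above 0.3 N or contact force between the fingers and cell_window_b above 0.3 N).
It fails at once if the cell is squeezed with more than 90 N in all (both pads added) (contact force between the fingers and cell above 90 N).
It fails at once if the cell is knocked against the photometer (more than 3 N) (contact force between cell and photometer above 3 N).
It fails at once if an empty cell is shifted or lifted by more than 10 mm or tipped (distance of any of spare_1, spare_2 from where it was at the start of the episode above 0.01 m or angle between any of spare_1, spare_2's own z axis and vertical above 0.25 rad).
It fails at once if a vial, the tin or the tape is moved by more than 15 mm (distance of any of vial_a, vial_b, tin, tape from where it was at the start of the episode above 0.015 m).
It also fails if it takes over 42 s, if anything falls off the work surface, if the arm or the gripper's body presses on something with over 40 N, if the wrist force passes 120 N, or if a joint passes its speed limit or range.

## Working session

There is one attempt and no reset: what is moved stays moved. The work goes in short steps, Python scripts to look and compute and a shell command to move; the robot and the scene stay as the last step left them, time stands still between calls to the robot, and variables do not carry over. Pictures are saved under pics/ and viewed, at most 10 in all, crops included, and the job is handed in when it is done.

```bash
mkdir -p pics; cat > h.py <<'E'
import numpy as np, cv2
from station import arm, vision, spotter
def save(f,n,crop=None,s=1):
    im=f["image"][:,:,::-1]
    if crop: a,b,c,d=crop; im=im[b:d,a:c]
    cv2.imwrite("pics/"+n,cv2.resize(im,None,fx=s,fy=s,interpolation=cv2.INTER_CUBIC))
def ray(f,p):
    R=np.array(f["R"]);t=np.array(f["t"])
    d=R.T@np.array([(p[0]-f["cx"])/f["fx"],(p[1]-f["cy"])/f["fy"],1]); return -R.T@t,d
def onz(f,p,z):
    o,d=ray(f,p); return o+d*(z-o[2])/d[2]
def proj(f,X):
    c=np.array(f["R"])@np.array(X)+np.array(f["t"]); return np.array([f["fx"]*c[0]/c[2]+f["cx"],f["fy"]*c[1]/c[2]+f["cy"]])
E
python3 - <<'E'
from h import *
Z=dict(photometer=0,beam_mid=.06,shutter_knob=.106,rack=0,cell=.008,cell_mid=.0355,spare_1=.008,vial_a=0,tin=0,tape=0)
for n in("scene","top"):
    f=vision.grab_frame(n); save(f,n+".png",s=1.25)
    print(n,"cam",-np.array(f["R"]).T@np.array(f["t"]),f["fx"])
    for l,z in Z.items():
        for r in spotter.landmark_of(f,l)[:4]:
            print(l,round(r["p"],2),np.round(r["point"],1),onz(f,r["point"],z).round(4))
        if l in("cell","spare_1"): print([(round(r["p"],2),np.round(r["box"])) for r in spotter.find_in(f,l)[:5]])
o=arm.get_obs();print(o["tool_pos"],o["orientation"],o["t"])
E
```

```text
scene cam [ 0.29312497 -0.53648692  0.78144821] 403.2169332579558
photometer 0.8 [347.6 207.2] [ 0.6459 -0.0065  0.    ]
beam_mid 0.65 [346.1 191.8] [ 0.64  -0.005  0.06 ]
shutter_knob 0.52 [326.2 170.5] [0.6112 0.0404 0.106 ]
rack 0.97 [266.8 236.6] [ 0.4333  0.0095 -0.    ]
rack 0.66 [290.1 254.6] [ 0.4597 -0.0624  0.    ]
cell 0.88 [280.1 248.4] [ 0.4453 -0.0411  0.008 ]
cell 0.74 [206.9 223.6] [0.321  0.1089 0.008 ]
[(0.75, array([271., 230., 298., 258.])), (0.68, array([194., 201., 220., 231.]))]
cell_mid 0.64 [283.8 244.5] [ 0.4514 -0.0533  0.0355]
cell_mid 0.59 [206.4 217.5] [0.3247 0.1038 0.0355]
spare_1 0.73 [265.7 233.8] [0.4328 0.0125 0.008 ]
spare_1 0.59 [248.3 215.7] [0.4173 0.0828 0.008 ]
[(0.84, array([238., 196., 259., 220.])), (0.59, array([255., 208., 279., 239.]))]
tin 0.8 [206.  193.9] [0.3499 0.209  0.    ]
tin 0.56 [454.  246.1] [ 0.8004 -0.2247  0.    ]
tin 0.54 [249.4 213.8] [0.4233 0.0935 0.    ]
tape 0.93 [454.1 245.3] [ 0.802  -0.2231 -0.    ]
top cam [ 0.45654797 -0.03639789  1.38895614] 500.3271223246359
photometer 0.88 [313.8 162.5] [ 0.6356 -0.0125  0. 
[... 435 characters left out ...]
[0.3554 0.204  0.0355]
cell_mid 0.45 [270.2 280. ] [0.3172 0.1126 0.0355]
cell_mid 0.44 [305.2 233.6] [0.4388 0.0154 0.0355]
spare_1 0.57 [306.  234.5] [0.436  0.0143 0.008 ]
spare_1 0.54 [285.  243.7] [0.4124 0.0727 0.008 ]
[(0.48, array([224., 255., 250., 276.])), (0.34, array([377., 238., 388., 246.]))]
vial_a 0.51 [367.4 257.6] [ 0.3673 -0.1533  0.    ]
vial_a 0.44 [378.7 242.6] [ 0.4077 -0.186   0.    ]
tin 0.77 [236.3 267.6] [0.3502 0.2092 0.    ]
tape 0.61 [402.9 115.1] [ 0.7622 -0.2661  0.    ]
[0.15121225 0.58058208 0.25625516] [[-9.67721483e-01  2.52022081e-01 -4.02614022e-05]
 [ 2.52022084e-01  9.67721472e-01 -1.46165400e-04]
 [ 2.12491510e-06 -1.51594160e-04 -9.99999989e-01]] 1.3
```

View pics/scene.png

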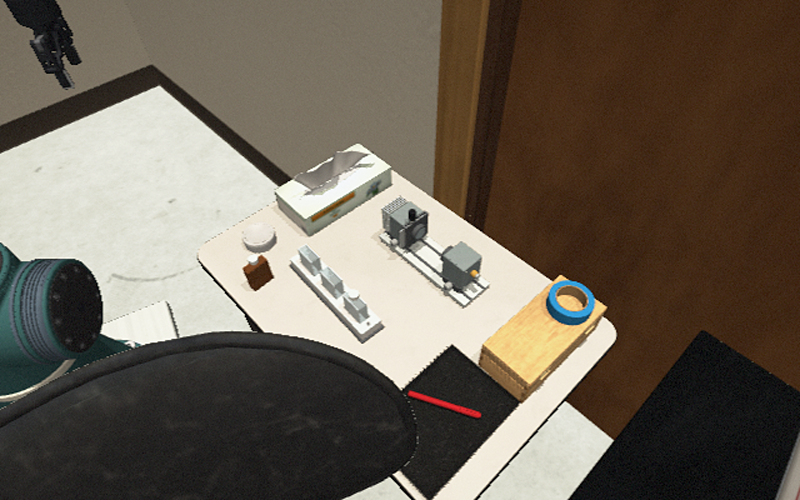

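```bash
python3 - <<'E'
from h import *
f=vision.grab_frame("top"); save(f,"topc.png",(220,110,400,300),3.15)
f=vision.grab_frame("scene"); save(f,"scenec.png",(190,140,420,280),3.4)
E
```

```text
(no output)
```

View pics/topc.png

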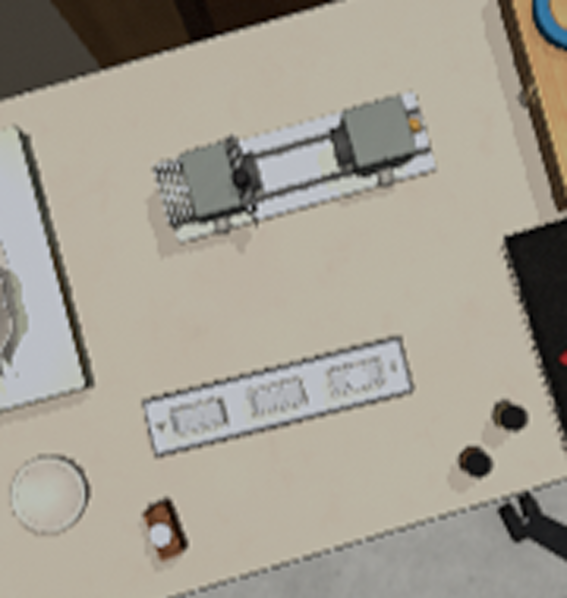

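View pics/scenec.png

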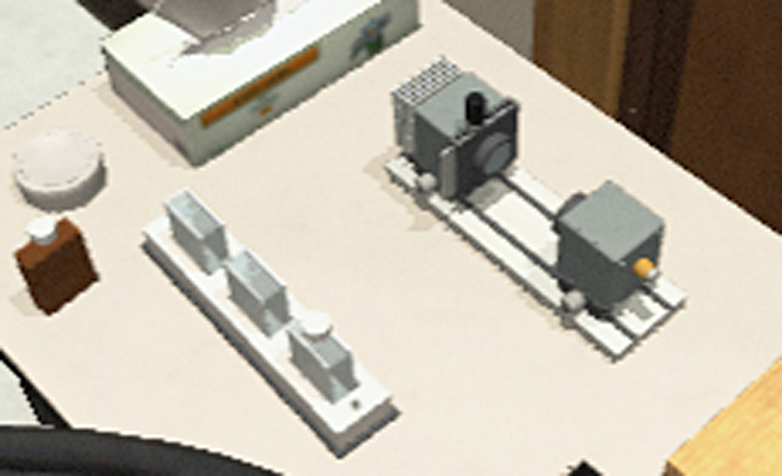

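The two views show: stoppered cell (white stopper) at scene (283,236), in the right-hand (−y) well. Look-alikes are the open-neck spares at (248,214) and (266,230), and the brown bottle at (206,222). I choose (283,236), and the close crop confirms the white round stopper on it. Next I fit the exact poses of the rack and photometer by edges.

```bash
cat > fit.py <<'E'
from h import *
from scipy.optimize import minimize
F=[vision.grab_frame(n) for n in("scene","top")]
G=[]
for f in F:
    g=cv2.GaussianBlur(f["image"],(0,0),1.0).astype(float).mean(2)
    G.append((cv2.Sobel(g,cv2.CV_64F,1,0),cv2.Sobel(g,cv2.CV_64F,0,1)))
def W(p,L):
    c,s=np.cos(p[2]),np.sin(p[2]); L=np.atleast_2d(L)
    return np.c_[p[0]+c*L[:,0]-s*L[:,1],p[1]+s*L[:,0]+c*L[:,1],L[:,2]]
def score(p,segs,which):
    tot=0
    for k in which:
        f=F[k]
        for a,b in segs:
            X=W(p,np.linspace(a,b,80)); c=X@np.array(f["R"]).T+np.array(f["t"])
            u=f["fx"]*c[:,0]/c[:,2]+f["cx"];v=f["fy"]*c[:,1]/c[:,2]+f["cy"]
            d=np.array([u[-1]-u[0],v[-1]-v[0]]);d/=np.hypot(*d)
            m=[cv2.remap(g.astype(np.float32),u[None].astype(np.float32),v[None].astype(np.float32),cv2.INTER_LINEAR)[0] for g in G[k]]
            tot+=np.abs(m[0]*-d[1]+m[1]*d[0]).mean()
    return tot
def rect(hx,hy,z): 
    P=[(-hx,-hy,z),(hx,-hy,z),(hx,hy,z),(-hx,hy,z)]; return [(P[i],P[(i+1)%4]) for i in range(4)]
def fit(p0,segs,which):
    r=max(((score([p0[0]+a,p0[1]+b,c],segs,which),p0[0]+a,p0[1]+b,c) for a in np.arange(-.015,.016,.003) for b in np.arange(-.015,.016,.003) for c in np.arange(.16,.40,.02)))
    q=minimize(lambda p:-score(p,segs,which),r[1:],method="Nelder-Mead",options=dict(initial_simplex=np.array(r[1:])+np.r_[np.zeros((1,3)),np.diag([.003,.003,.02])]))
    return q.x,-q.fun
rk=rect(.026,.117,.0)+rect(.022,.113,.024); ph=rect(.036,.118,.014)+rect(.036,.118,0)
if __name__=="__main__":
    for n,s,p0 in(("rack",rk,(.436,.006)),("phot",ph,(.638,-.010))):
        for w in((0,),(1,),(0,1)):
            p,sc=fit(p0,s,w); print(n,w,p.round(4),round(sc,1))
        segs=s
        for k in(0,1):
            f=F[k]
            if n=="rack": im=[cv2.resize(x["image"][:,:,::-1],None,fx=4,fy=4) for x in F] if k==0 else im
            for a,b in s:
                A,B=[tuple(int(v) for v in proj(f,W(p,q)[0])*4+2) for q in(a,b)]
                cv2.line(im[k],A,B,(0,0,255),1)
    out=np.vstack([im[0][560:1080,800:1600],im[1][440:1060,900:1700]])
    cv2.imwrite("pics/fit.png",cv2.resize(out,None,fx=.52,fy=.52,interpolation=cv2.INTER_AREA))
E
python3 fit.py
```

```text
rack (0,) [0.4349 0.0103 0.2188] 1506.0
rack (1,) [0.4301 0.0052 0.2182] 718.7
rack (0, 1) [0.435  0.0097 0.2176] 2113.3
phot (0,) [ 0.6359 -0.0108  0.2501] 986.6
phot (1,) [ 0.6454 -0.0065  0.2647] 692.1
phot (0, 1) [ 0.6361 -0.0104  0.2512] 1523.6
```

View pics/fit.png

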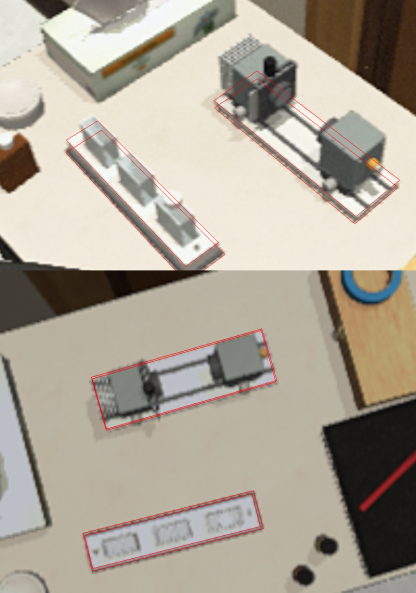

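```bash
R="[-0.5836,-0.4139,0.03,1.065,0.05]"; python3 -m jog '[[-0.5836,-0.4139,0.03,1.065,0.045],[-0.5836,-0.4139,0.03,1.065,0.045],[-0.5836,-0.4139,0.03,1.065,0.045],[-0.5836,-0.4139,0.03,1.065,0.045],[-0.5836,-0.4139,0.03,1.065,0.045],[-0.5836,-0.4139,0.03,1.065,0.045],[-0.5836,-0.4139,0.03,1.065,0.045],[-0.5836,-0.4139,0.03,1.065,0.045],[-0.5836,-0.4139,0.03,1.065,0.045],[-0.5836,-0.4139,0.03,1.065,0.045],[-0.5836,-0.4139,0.03,1.065,0.045],[-0.5836,-0.4139,0.03,1.065,0.045],[-0.5836,-0.4139,0.03,1.065,0.045],[-0.5836,-0.4139,0.03,1.065,0.045],[-0.5836,-0.4139,0.03,1.065,0.045],[-0.5836,-0.4139,0.03,1.065,0.045],[-0.5836,-0.4139,0.03,1.065,0.045],[-0.5836,-0.4139,0.03,1.065,0.045],[-0.5836,-0.4139,0.03,1.065,0.045],[-0.5836,-0.4139,0.03,1.065,0.045]]' 20
python3 - <<'E'
from h import *
o=arm.get_obs();R=np.array(o["orientation"]);print(R.round(4),o["joints"])
print("to knob .13:",(R.T@(np.array([.6117,.0329,.126])-o["tool_pos"])).round(4))
E
```

```text
t: 3.5
tool_pos: [0.611, 0.0341, 0.2266]
orientation: [[-0.25, 0.968, 0.0], [0.968, 0.25, 0.0], [0.0, 0.0, -1.0]]
wrist_force: [-0.1, 0.5, -0.8]
gripper_width: 0.0452
gripper_force: 0.0
[[-0.2499  0.9683  0.    ]
 [ 0.9683  0.2499  0.    ]
 [ 0.      0.     -1.    ]] [-5.70552631e-02  4.02706485e-01  1.51905490e+00  2.04815204e-05
  1.21981567e+00 -3.09623884e-01]
to knob .13: [-0.0013  0.0003  0.1006]
```

```bash
python3 -m jog '[[0,0,0.05,0,0.045],[0,0,0.08,0,0.045],[0,0,0.1,0,0.045],[0,0,0.1,0,0.045],[0,0,0.1,0,0.005],[0,0,0.1,0,0.005],[0,0,0.1,0,0.005],[0,0,0.1,0,0.005],[0,0,0.1,0,0.005],[0,0,0.1,0,0.005]]' 20
python3 - <<'E'
from h import *
f=vision.grab_frame("scene"); save(f,"knob.png",(270,110,430,230),4)
E
```

```text
t: 4.5
tool_pos: [0.613, 0.0331, 0.128]
orientation: [[-0.248, 0.969, 0.003], [0.969, 0.248, 0.0], [-0.001, 0.003, -1.0]]
wrist_force: [0.9, 0.6, 7.0]
gripper_width: 0.0128
gripper_force: 20.0
```

View pics/knob.png

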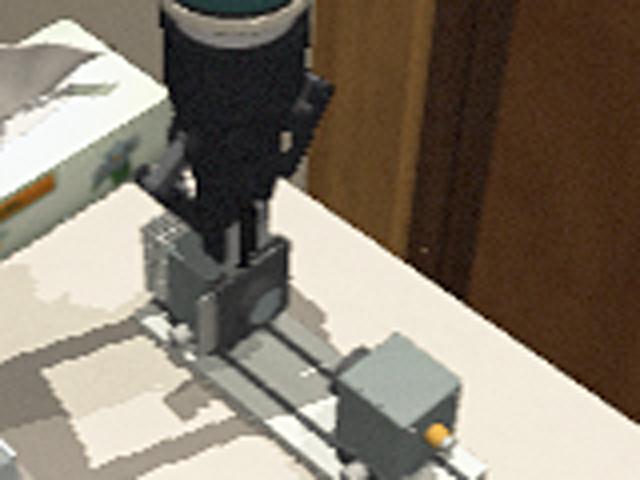

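The fingers hold the knob (opening 12.8 mm, at about (240,245) in the crop), and the tips press lightly on something below. I raise them 3 mm and slide open.

```bash
python3 -m jog '[[0,0,-0.003,0,0.005],[0,0.005,-0.003,0,0.005],[0,0.01,-0.003,0,0.005],[0,0.015,-0.003,0,0.005],[0,0.018,-0.003,0,0.005],[0,0.021,-0.003,0,0.005],[0,0.021,-0.003,0,0.005]]'; python3 -m jog '[[0,0.002,0,0,0.005],[0,0.003,0,0,0.005],[0,0.003,0,0,0.005]]'
```

```text
t: 5.25
tool_pos: [0.632, 0.0382, 0.1284]
orientation: [[-0.248, 0.969, -0.001], [0.969, 0.248, -0.0], [0.0, -0.001, -1.0]]
wrist_force: [0.2, -2.5, -16.0]
gripper_width: 0.0125
gripper_force: 20.2
t: 5.55
tool_pos: [0.6341, 0.0388, 0.1285]
orientation: [[-0.248, 0.969, -0.002], [0.969, 0.248, -0.0], [0.0, -0.002, -1.0]]
wrist_force: [-1.3, -3.4, -20.2]
gripper_width: 0.013
gripper_force: 19.9
```

```bash
python3 -m jog '[[0,0.002,0.002,0,0.005],[0,0.003,0.002,0,0.005],[0,0.003,0.002,0,0.005]]';python3 -m jog '[[0,0.002,0,0,0.005],[0,0.003,0,0,0.005],[0,0.003,0,0,0.005]]'
```

```text
t: 5.85
tool_pos: [0.6346, 0.0389, 0.1282]
orientation: [[-0.249, 0.969, -0.006], [0.969, 0.249, -0.002], [0.0, -0.006, -1.0]]
wrist_force: [-12.5, -7.2, -1.1]
gripper_width: 0.0126
gripper_force: 21.7
t: 6.15
tool_pos: [0.635, 0.0391, 0.1281]
orientation: [[-0.249, 0.968, -0.011], [0.968, 0.249, -0.003], [0.0, -0.011, -1.0]]
wrist_force: [-18.8, -8.6, 4.6]
gripper_width: 0.0128
gripper_force: 22.7
```

```bash
python3 -m jog '[[0,-0.005,0,0,0.005],[0,-0.005,0,0,0.04],[0,-0.005,0,0,0.04],[0,-0.005,0,0,0.04],[0,-0.005,-0.03,0,0.05],[0,-0.005,-0.07,0,0.06],[0,-0.005,-0.07,0,0.06]]'
python3 - <<'E'
from h import *
o=arm.get_obs();R=np.array(o["orientation"]);print(R.round(4),o["joints"])
y=np.array([np.cos(.218),np.sin(.218),0])
print("turn",np.arctan2(-(R[:,0]@y),R[:,1]@y))
print("to cell:",(R.T@(np.array([.4501,-.0586,.15])-o["tool_pos"])).round(4))
E
```

```text
t: 6.85
tool_pos: [0.6409, 0.0395, 0.2041]
orientation: [[-0.249, 0.969, 0.013], [0.969, 0.249, -0.0], [-0.003, 0.012, -1.0]]
wrist_force: [0.3, -0.2, 1.2]
gripper_width: 0.0602
gripper_force: 0.0
[[-2.486e-01  9.685e-01  1.280e-02]
 [ 9.686e-01  2.486e-01 -1.000e-04]
 [-3.300e-03  1.240e-02 -9.999e-01]] [-4.62242043e-02  4.59546105e-01  1.48415728e+00  5.19237214e-04
  1.18506199e+00 -2.97696876e-01]
turn 0.033262352554901876
to cell: [-0.0474 -0.2099  0.0516]
```

```bash
python3 -m jog '[[-0.0474,-0.21,0,0.033,0.06],[-0.0474,-0.21,0.03,0.033,0.06],[-0.0474,-0.21,0.05,0.033,0.06],[-0.0474,-0.21,0.05,0.033,0.06],[-0.0474,-0.21,0.05,0.033,0.06],[-0.0474,-0.21,0.05,0.033,0.06],[-0.0474,-0.21,0.05,0.033,0.06],[-0.0474,-0.21,0.05,0.033,0.06]]'
python3 - <<'E'
from h import *
o=arm.get_obs();R=np.array(o["orientation"]);print(R.round(4))
y=np.array([np.cos(.218),np.sin(.218),0])
print("turn",np.arctan2(-(R[:,0]@y),R[:,1]@y))
print("to cell:",(R.T@(np.array([.4501,-.0586,.056])-o["tool_pos"])).round(4))
f=vision.grab_frame("scene"); save(f,"pre.png",(220,150,400,290),4.4)
for n in("shutter_knob","cell","cell_mid"): print(n,[(round(r["p"],2),onz(f,r["point"],dict(shutter_knob=.106,cell=.008,cell_mid=.0355)[n]).round(4)) for r in spotter.landmark_of(f,n)[:2]])
E
```

```text
t: 7.65
tool_pos: [0.4469, -0.0591, 0.1483]
orientation: [[-0.217, 0.976, 0.004], [0.976, 0.217, -0.001], [-0.002, 0.004, -1.0]]
wrist_force: [0.5, -0.2, 0.1]
gripper_width: 0.0606
gripper_force: 0.0
[[-2.166e-01  9.763e-01  3.800e-03]
 [ 9.763e-01  2.166e-01 -8.000e-04]
 [-1.600e-03  3.500e-03 -1.000e+00]]
turn 0.00028961127010621404
to cell: [-0.0001  0.0029  0.0923]
shutter_knob [(0.56, array([ 0.4191, -0.0647,  0.106 ])), (0.55, array([0.6305, 0.0441, 0.106 ]))]
cell [(0.87, array([0.3195, 0.1067, 0.008 ])), (0.66, array([ 0.4524, -0.0537,  0.008 ]))]
cell_mid [(0.95, array([0.3272, 0.0973, 0.0355])), (0.62, array([0.647 , 0.0142, 0.0355]))]
```

View pics/pre.png

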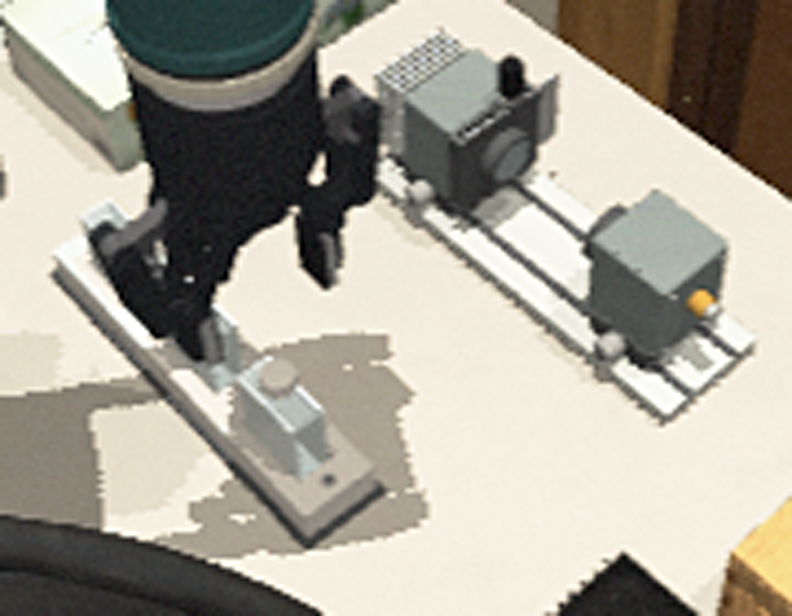

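Shutter blade and knob (crop (510,75)) now sit on the far side, so the shutter is open. The stoppered cell (stopper at crop (280,377)) is untouched below the open fingers.

```bash
python3 - <<'E'
from h import *
f=vision.grab_frame("scene"); print(onz(f,(220+280/4.4,150+370/4.4),.081))
E
python3 -m jog '[[0,0.003,0.03,0,0.06],[0,0.003,0.06,0,0.06],[0,0.003,0.085,0,0.06],[0,0.003,0.0915,0,0.06],[0,0.003,0.0915,0,0.06],[0,0.003,0.0915,0,0.06]]' 25
python3 - <<'E'
from h import *
f=vision.grab_frame("scene"); save(f,"pre2.png",(240,190,330,270),7)
E
```

```text
[ 0.45276291 -0.05856447  0.081     ]
t: 8.5
tool_pos: [0.4479, -0.0583, 0.0565]
orientation: [[-0.216, 0.976, 0.001], [0.976, 0.216, -0.0], [-0.001, 0.001, -1.0]]
wrist_force: [-0.2, 0.1, -0.4]
gripper_width: 0.06
gripper_force: 0.0
```

View pics/pre2.png

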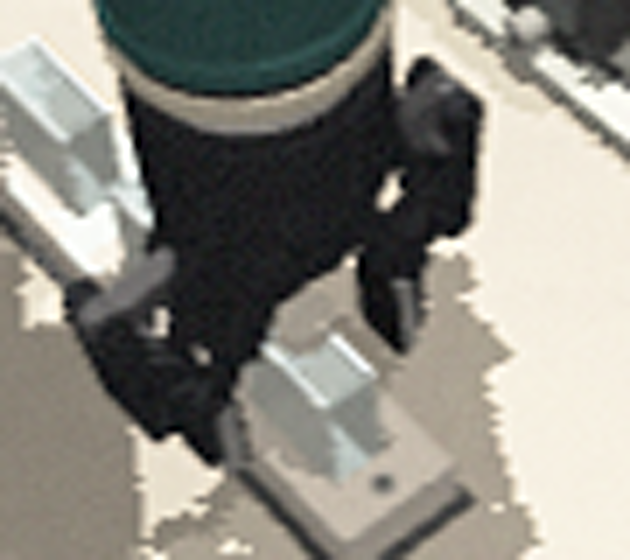

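```bash
python3 -m jog '[[0,0.003,0,0,0.04],[0,0.003,0,0,0.03],[0,0.003,0,0,0.026],[0,0.003,0,0,0.026],[0,0.003,0,0,0.026]]' 22; python3 -m jog '[[0,0,0,0,0.022],[0,0,0,0,0.022],[0,0,0,0,0.016],[0,0,0,0,0.016],[0,0,0,0,0.016],[0,0,0,0,0.016]]' 22
```

```text
t: 9.05
tool_pos: [0.4501, -0.0576, 0.0559]
orientation: [[-0.216, 0.976, 0.0], [0.976, 0.216, -0.0], [-0.0, 0.0, -1.0]]
wrist_force: [0.2, -0.3, 0.2]
gripper_width: 0.0257
gripper_force: 0.0
t: 9.65
tool_pos: [0.4499, -0.0576, 0.0558]
orientation: [[-0.216, 0.976, -0.0], [0.976, 0.216, -0.0], [0.0, -0.0, -1.0]]
wrist_force: [-0.7, -0.2, 2.1]
gripper_width: 0.0198
gripper_force: 22.5
```

```bash
python3 -m jog '[[0,0,-0.01,0,0.016],[0,0,-0.03,0,0.016],[0,0,-0.06,0,0.016],[0,0,-0.09,0,0.016],[0,0,-0.12,0,0.016],[0,0,-0.145,0,0.016],[0,0,-0.145,0,0.016],[0,0,-0.145,0,0.016]]'
python3 - <<'E'
from h import *
from fit import W
o=arm.get_obs();R=np.array(o["orientation"])
p=[.636,-.0104,.251]
y=np.array([np.cos(.251),np.sin(.251),0])
print("turn",np.arctan2(-(R[:,0]@y),R[:,1]@y))
print("to beam:",(R.T@(np.array([p[0],p[1],.2])-o["tool_pos"])).round(4))
f=vision.grab_frame("top")
for n in("beam_mid","photometer","cell"): print(n,[(round(r["p"],2),onz(f,r["point"],dict(beam_mid=.06,photometer=0,cell=.15)[n]).round(4)) for r in spotter.landmark_of(f,n)[:2]])
E
```

```text
t: 10.45
tool_pos: [0.4503, -0.0576, 0.2014]
orientation: [[-0.216, 0.976, 0.002], [0.976, 0.216, -0.001], [-0.001, 0.002, -1.0]]
wrist_force: [0.5, 0.1, -1.7]
gripper_width: 0.0196
gripper_force: 22.3
turn -0.03301082509741699
to beam: [ 0.0054  0.1926 -0.0004]
beam_mid [(0.95, array([ 0.6329, -0.0166,  0.06  ]))]
photometer [(0.62, array([ 0.6322, -0.0043,  0.    ]))]
cell [(0.43, array([0.3414, 0.0879, 0.15  ]))]
```

```bash
python3 -m jog '[[0.0054,0.03,0,-0.033,0.016],[0.0054,0.07,0,-0.033,0.016],[0.0054,0.11,0,-0.033,0.016],[0.0054,0.15,0,-0.033,0.016],[0.0054,0.18,0,-0.033,0.016],[0.0054,0.1926,0,-0.033,0.016],[0.0054,0.1926,0,-0.033,0.016],[0.0054,0.1926,0,-0.033,0.016],[0.0054,0.1926,0,-0.033,0.016]]'
python3 -m jog '[[0,0,0.02,0,0.016],[0,0,0.04,0,0.016],[0,0,0.04,0,0.016],[0,0,0.04,0,0.016]]'
python3 - <<'E'
from h import *
f=vision.grab_frame("scene"); a=f["image"][120:230,270:410,::-1]
g=vision.grab_frame("top"); b=g["image"][110:220,250:390,::-1]
cv2.imwrite("pics/above.png",cv2.resize(np.hstack([a,b]),None,fx=2.85,fy=2.85,interpolation=cv2.INTER_CUBIC))
for n in("cell_mid","beam_mid","cell"): print(n,[(round(r["p"],2),r["point"]) for r in spotter.landmark_of(f,n)[:3]])
p=np.array(arm.get_obs()["tool_pos"]); print(p, "expected mid px",proj(f,p-[0,0,.0203]),"beam",proj(f,[.636,-.0104,.06]))
E
```

```text
t: 11.65
tool_pos: [0.6351, -0.0109, 0.2004]
orientation: [[-0.248, 0.969, -0.002], [0.969, 0.248, -0.0], [0.0, -0.002, -1.0]]
wrist_force: [-0.1, -0.5, -0.6]
gripper_width: 0.0195
gripper_force: 22.3
t: 12.05
tool_pos: [0.6359, -0.0109, 0.161]
orientation: [[-0.248, 0.969, -0.001], [0.969, 0.248, -0.0], [0.0, -0.001, -1.0]]
wrist_force: [0.6, -0.1, -1.2]
gripper_width: 0.0199
gripper_force: 22.2
cell_mid [(0.81, [204.4, 216.9]), (0.51, [344.8, 169.6])]
beam_mid [(0.58, [343.9, 193.7])]
cell [(0.95, [207.8, 225.6]), (0.85, [347.6, 177.9])]
[ 0.6375084  -0.01078878  0.16195887] expected mid px [347.81041221 169.51612281] beam [345.82429835 193.90111631]
```

View pics/above.png

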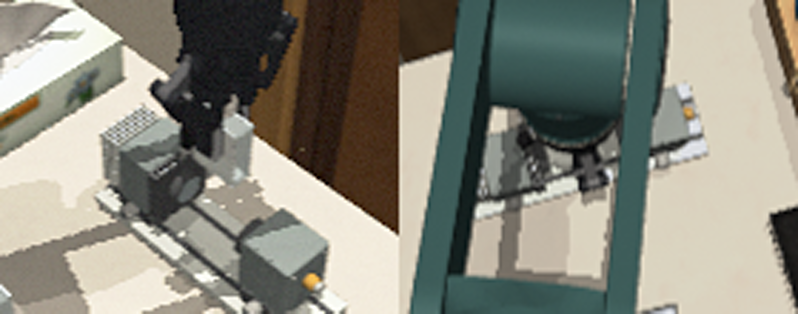

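The cell hangs upright above the gap (left panel (238,145)), between the lamp barrel at (185,185) and the detector head at (285,245). I lower it.

```bash
python3 -m jog '[[0,0,0.015,0,0.016],[0,0,0.03,0,0.016],[0,0,0.045,0,0.016],[0,0,0.06,0,0.016],[0,0,0.07,0,0.016],[0,0,0.078,0,0.016],[0,0,0.08,0,0.016],[0,0,0.08,0,0.016],[0,0,0.08,0,0.016]]'
python3 - <<'E'
from h import *
f=vision.grab_frame("scene"); save(f,"in.png",(300,140,400,230),6.5)
P=np.mean([(vision.grab_frame("scene"),arm.get_obs()["tool_pos"])[1] for _ in range(6)],0); print(P)
for n in("cell_mid","beam_mid","photometer","cell"): print(n,[(round(r["p"],2),r["point"]) for r in spotter.landmark_of(vision.grab_frame("scene"),n)[:3]])
print("mid",proj(f,P-[0,0,.0203]),"beam",proj(f,[.636,-.0104,.06]))
E
```

```text
t: 13.2
tool_pos: [0.6375, -0.0107, 0.0814]
orientation: [[-0.248, 0.969, 0.001], [0.969, 0.248, -0.0], [-0.001, 0.001, -1.0]]
wrist_force: [-0.1, -0.4, -0.6]
gripper_width: 0.02
gripper_force: 22.3
[ 0.63731385 -0.01073219  0.08136303]
cell_mid [(0.84, [205.9, 217.0]), (0.67, [345.4, 191.8])]
beam_mid [(0.96, [345.8, 193.7])]
photometer [(0.58, [346.7, 209.9])]
cell [(0.69, [343.3, 200.1]), (0.68, [207.5, 225.1])]
mid [346.39034152 193.4942122 ] beam [345.82429835 193.90111631]
```

View pics/in.png

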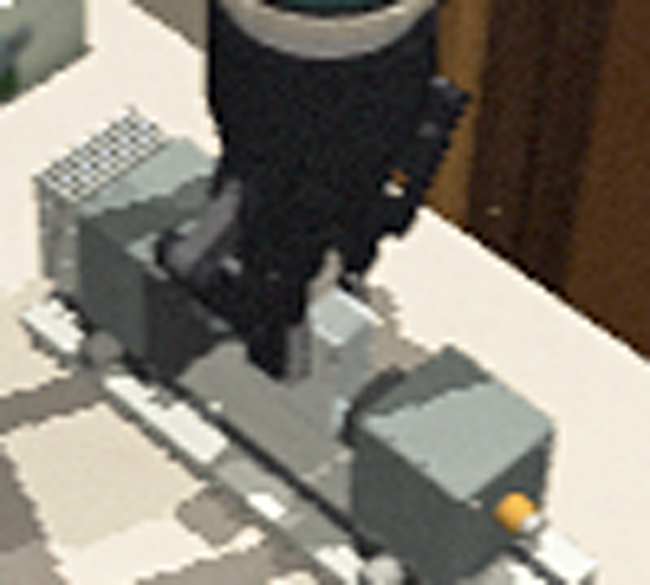

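```bash
python3 -m jog '[[0,-0.001,0.001,0,0.016],[0,-0.001,0.001,0,0.016],[0,-0.001,0.001,0,0.016],[0,-0.001,0.001,0,0.016],[0,-0.001,0.001,0,0.016]]' && python3 -c "
from station import arm
print(arm.hand_in())"
```

```text
t: 14.45
tool_pos: [0.636, -0.011, 0.0798]
orientation: [[-0.248, 0.969, 0.0], [0.969, 0.248, -0.0], [-0.0, -0.0, -1.0]]
wrist_force: [-0.8, 0.7, -1.7]
gripper_width: 0.02
gripper_force: 22.3
the job is handed in; nothing more can be done
None
```

I handed the job in at about 14.5 s: the shutter is open at its end stop, and the stoppered cell is held upright at my estimate of the beam midpoint with about 22 N of grip. `hand_in()` gave no verdict, so I can't confirm that it passed.

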